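# Wedge the rocking weighing slab until it stands firm

### The arm

A 6-joint arm with a two-finger parallel gripper is mounted at the origin on a cart in front of the work surface, level with it; the furniture and walls round the work are solid. World frame = base frame: x ahead of the robot, y to its left, z up, the work surface at z = 0. Lengths are in m, angles in rad, forces in N, time in s.
With the tool pointing down it reaches from about 0.3 to 0.85 m from the base axis. Payload 4.2 kg.
Tool frame: the origin (TCP) lies between the finger pads; the fingertips stand 22 mm ahead of it and the grasp point (between the pads) lies 3 mm ahead of it; z points along the fingers, y is the line along which they close (so a half turn about z gives the same grasp; the last joint's range is limited). The gripper opens to 91 mm and grips with 3 to 60 N. Pads are 32 mm wide; open, the fingers measure 118 mm over their backs; the gripper's body (76 mm by 178 mm) begins 60 mm behind the grasp point.
Start: joints at [1.193, 0.32, 1.565, -0, 1.257, -0.02], TCP at [0.201, 0.539, 0.236] pointing down, gripper open.
Joint ranges: [-3.11, 3.11], [-0.84, 2.01], [0.21, 2.61], [-1.34, 4.49], [0.05, 2.63], [-2.56, 2.56]. Speed limits (rad/s): [2.57, 2.57, 3.14, 3.14, 3.14, 3.14].

### API

Orientations are given as a unit quaternion [w, x, y, z].
In Python, from cell import sensors, vision, order gives the robot as it stands.
- The arm moves only by the tool apply_moves, never from a script. Its arguments are lists of equal length, an entry for each row: "slide": the shift along the tool's x, y, z in mm, a list of three; "yaw": the turn about the tool's z in rad. In form: {"slide": [[dx, dy, dz], ...], "yaw": [yaw, ...]}. A call has 1 to 20 rows; each row shifts and turns the commanded pose from where the row before left it, along the tool's axes as they then stand; what a row does not reach is not made up. A row lasts 1/10 s, in which the tool goes at most 50 mm and 8.59 degrees, less where a joint would pass 70% of its speed; a pose out of reach is approached as far as the arm can. A call is refused whole if a number of a shift passes 50 or a number of a turn 0.15, either way. A call with a gripper value outside its range is refused whole. "claw" is the closure, from -1 (fully open) to 1 (shut), so that 0 is half open, set as the call begins (left out, the last holds). The fingers move at their own pace and stop on an object; the grip force is fixed at half the most. Time passes only in rows, so rows that do not move let the fingers close. It gives the time, the measured TCP pose, the force, the opening and the grip force at its end, in the units of the state.
- sensors.get_obs(): the state, without advancing time (a new reading comes with each control period).
- vision.get_image(name): name is "side" or "top"; returns the picture (480x640x3 uint8, blue, green, red); there is no depth.
- vision.calibration(name): a dict with "mtx" (3x3 intrinsics, pixels), "rvec" (rotation vector, rad) and "tvec" (3), from world to camera coordinates, as OpenCV has them. Camera axes: x right, y down, z forward; pixel columns grow to the right and rows downward; lengths in m; the calibration is good to about 2 mm. A picture is of the moment at which its call begins. calibration takes no time and is no camera call.
- order.close_job(): hands the job in; it is judged then, once.
Trained networks look in the newest picture that a camera, given by its name, has taken for a name from the list of things; names that differ only in an ending like _2 or _b are one class to them, and where a whole thing is asked for, a point or a joint stands for the part that bears it (a point fixed in the world has none). Each returns a list of dicts, best first, with "score" (0 to 1); they miss things now and then, are a little off and sometimes report something else, mostly with a low value. They report only what shows in the picture. A call takes as long as a camera call. They do not tell look-alikes from the thing itself.
- vision.regions_of(camera, target): "pixels" (480x640 bool, what is visible of it) and "rect" ([left, top, right, bottom] in pixels, round what is visible of it).
The state is a dict: "time": time; "q": joint angles; "joint_vel": joint speeds; "effort": joint torques, N m; "position": TCP position; "orientation": TCP orientation; "ft_force": force on the tool from outside, world axes, zero at the start; "wrist_torque": the same for the moment, N m; "opening": finger opening in m; "gripper_force": force on a finger pad.
Only numpy, scipy, OpenCV 4.12 (cv2) and the standard library are available. Lean on these libraries where they do the work, as an engineer would, in place of code of your own. Each camera call takes 0.05 s, during which the arm holds its last target. There are 200 camera calls.

### The job

The stone slab under the pocket scale rocks because the rubber foot under its front left corner is worn short. Press that corner with a fingertip to feel it rock, let go, then push the wooden wedge gently along the worktop, thin end first, under that foot until the slab no longer rocks but is still level, and finish with a fingertip pressing firmly down on that same corner to show that it does not give, the program ending while it presses. Only push and press: do not pick up or pinch anything, do not shove the slab out of place, and leave the scale, the weights and the other things where they are.

Things in the scene. Friction and masses are not known exactly. Their poses are not given: they have to be found in the camera images.
- slab: pale stone weighing slab, 200 x 260 x 24 mm (its x, y, z), about 3 kg, loose on four cream domed rubber feet (radius 12 mm) at (+-80, +-110) mm; its top is 43 mm, its underside 19 mm above the worktop. Origin: middle of the slab at worktop height; +x its far side, +y its left side, z up. Three feet are 20 mm tall; the front left one, at (-80, +110) mm, is worn shorter.
- corner (a point): point on the slab's top face right above the short foot, 20 mm in from the front and left edges: press here. 43 mm above the worktop while the slab is level (the feet give a little). Some 2 to 4 N makes it drop until the short foot meets the worktop; let go, it comes back up, weighed down at the far right by the scale and the brass weight.
- short_foot (a point): point at worktop height straight below the centre of the slab's short foot (44 mm below corner). While the slab is level, the dome of the foot ends 3.5 to 7 mm above this point, differently each time.
- wedge: loose brown hardwood wedge, about 50 g, 100 x 44 mm, 2 mm thick at its thin end (x = +50 mm) rising evenly to 14 mm at its thick end (x = -50 mm); flat on the worktop left of the slab, thin end towards the short foot. Origin: middle of its underside. Pushed on the bare worktop it resists with under 1 N; under the foot this grows, to about 2 to 5 N when it bears the foot.
- wedge_back (a point): centre of the upright 44 x 14 mm face at the thick end of the wedge, 7 mm above the worktop: where to push.
- scale: black pocket scale with its lid shut, 134 x 82 x 29 mm, loose on a thin cork mat on the slab's far right part; origin at the centre of its underside. Leave it.
- big_weight: brass 200 g weight with a knob, diameter 30 mm, 34 mm tall, loose on the slab at its far right corner; origin at the centre of its underside. Leave it.
- weight_100: brass weight, diameter 24 mm, 27 mm tall, on the worktop at the left; origin at the centre of its underside. Leave it.
- weight_50: brass weight, diameter 19 mm, 22 mm tall, beside the other; origin at the centre of its underside. Leave it.
- touchstone: black stone tablet 52 x 90 x 18 mm with gold streaks, on the worktop beyond the wedge; origin at the centre of its underside. Leave it.
- tweezers: steel tweezers, 128 mm long, 14 mm wide, 8 mm high, lying on the worktop at the left; origin at the centre of the underside. Leave them.
- loupe: small folded loupe 24 x 38 x 18 mm on the worktop at the left, near the green ledger; origin at the centre of its underside. Leave it.
Things that resemble listed ones, but are neither listed nor needed, are in the scene too. What is meant by the wedge is not red, and is the smaller of those in its own colour.

How it is judged:
On the way, in this order (a step that is already met when the one before it is completed fails the run):
1. a fingertip has pressed the corner over the short foot and it has rocked down by some 2 mm (contact force between the fingers and slab above 1 N and height (world z) of corner below 0.0413 m), for 0.1 s.
2. the slab has been let go and the wedge's slope is under the short foot (contact force between the fingers and slab below 0.3 N and x of short_foot in the frame of wedge between -0.04 and 0.042 m and y of short_foot in the frame of wedge between -0.018 and 0.018 m), for 0.1 s.
At the end, for the whole second after the job is handed in: Fingertips press the slab with over 3 N within 35 mm of the corner point, off the wedge; the short foot stands on the wedge's slope, bearing over 1 N; that corner is within 1.5 mm of its level height, the slab within 0.012 rad of level and 25 mm of where it stood; slab and wedge at rest (contact force between the fingers and slab above 3 N and horizontal distance between the grasp point and corner below 0.035 m and contact force between the fingers and wedge below 0.3 N and contact force between wedge and slab above 1 N and height (world z) of corner between 0.0418 and 0.0446 m and angle between slab's own z axis and vertical below 0.012 rad and distance of slab from where it was at the start of the episode below 0.025 m and linear speed of each of slab, wedge below 0.02 m/s and x of short_foot in the frame of wedge between -0.04 and 0.042 m and y of short_foot in the frame of wedge between -0.018 and 0.018 m); the arm keeps its last pose, push and grip.
It fails at once if the wedge is picked up or tipped (underside more than 8 mm off the worktop, or tilted more than 0.2 rad) (height (world z) of wedge above 0.008 m or angle between wedge's own z axis and vertical above 0.2 rad).
It fails at once if the slab is lifted by more than 10 mm or shoved more than 40 mm (height (world z) of slab above 0.01 m or distance of slab from where it was at the start of the episode above 0.04 m).
It fails at once if the wedge is pinched or rammed (more than 15 N) (contact force between the fingers and wedge above 15 N).
It fails at once if the scale or the brass weight on the slab is disturbed (touched by the fingers, or shifted more than 30 mm) (distance of any of scale, big_weight from where it was at the start of the episode above 0.03 m or contact force between the fingers and scale above 1 N or contact force between the fingers and big_weight above 1 N).
It fails at once if another thing on the worktop is moved more than 30 mm (distance of any of weight_100, weight_50, touchstone, tweezers, loupe from where it was at the start of the episode above 0.03 m).
It also fails if it takes over 58 s, if anything falls off the work surface, if the arm or the gripper's body presses on something with over 40 N, if the wrist force passes 120 N, or if a joint passes its speed limit or range.

## Working session

There is one attempt and no reset: what is moved stays moved. The work goes in short steps, Python scripts to look and compute and a tool call to move; the robot and the scene stay as the last step left them, time stands still between calls to the robot, and variables do not carry over. Pictures are saved under pics/ and viewed, at most 10 in all, crops included, and the job is handed in when it is done.

Besides the shell and the picture viewer there is one more tool, called after "Request:" in YAML: its name, and indented under it one key for each argument. apply_moves: Moves the arm, as the interface text tells. Its arguments: {"type":"object","properties":{"slide":{"type":"array"},"yaw":{"type":"array"},"claw":{"type":"number"}},"required":["slide","yaw"]}

```bash
mkdir -p pics; cat > h.py <<'E'
import numpy as np, cv2
from cell import sensors, vision, order
def P(n):
    c=vision.calibration(n); return np.array(c["mtx"],float),np.array(c["rvec"],float).reshape(3,1),np.array(c["tvec"],float).reshape(3,1)
def proj(n,X):
    K,r,t=P(n); return cv2.projectPoints(np.array(X,float).reshape(-1,1,3),r,t,K,None)[0].reshape(-1,2)
def back(n,uv,z):
    K,r,t=P(n); R=cv2.Rodrigues(r)[0]; uv=np.array(uv,float).reshape(-1,2)
    d=(np.linalg.inv(K)@np.c_[uv,np.ones(len(uv))].T); d=R.T@d; c=-R.T@t
    return (c+d*((z-c[2])/d[2])).T
E
python3 - <<'E'
from h import *
print(sensors.get_obs())
for n in("top","side"):
    cv2.imwrite(f"pics/{n}0.png",vision.get_image(n))
    for t in("slab","wedge","scale","big_weight","weight_100","touchstone","tweezers","loupe"):
        for r in vision.regions_of(n,t):
            m=r["pixels"]; cx=cv2.moments(m.astype(np.uint8),True); 
            c=(cx['m10']/cx['m00'],cx['m01']/cx['m00'])
            print(n,t,round(r["score"],2),r["rect"],np.round(c),m.sum(),back(n,c,0.01)[0].round(3))
E
```

```text
{'time': 0.0, 'q': array([ 1.19297590e+00,  3.20275445e-01,  1.56568116e+00, -1.50186151e-05,
        1.25738528e+00, -2.00042084e-02]), 'joint_vel': array([-0.00031715,  0.00075398,  0.00143875, -0.00081619, -0.0004742 ,
       -0.00049876]), 'effort': array([-6.55205404e-04, -4.12456405e+01, -2.31969523e+01,  7.26050930e-02,
        4.57211479e-02, -1.47036385e-04]), 'position': array([0.20121499, 0.53814425, 0.23512887]), 'orientation': array([-1.65825739e-04,  1.77952864e-01,  9.84038624e-01, -8.58778976e-04]), 'ft_force': array([-0.21611875,  0.0075592 ,  0.18726694]), 'wrist_torque': array([-0.02614416, -0.01236242,  0.00277584]), 'gripper_force': 0.0, 'opening': 0.09113138065177244}
top slab 0.73 [312.8, 201.5, 426.3, 286.9] [359. 249.] 6813 [ 0.618 -0.012  0.01 ]
top wedge 0.88 [264.3, 306.0, 315.2, 359.2] [290. 329.] 1376 [0.421 0.158 0.01 ]
top wedge 0.83 [351.9, 317.9, 392.2, 339.6] [373. 327.] 786 [ 0.426 -0.043  0.01 ]
top wedge 0.56 [267.2, 265.2, 308.6, 286.6] [284. 274.] 724 [0.554 0.172 0.01 ]
top wedge 0.32 [372.8, 210.4, 413.3, 265.7] [391. 238.] 1947 [ 0.646 -0.09
[... 732 characters left out ...]
8 [0.551 0.176 0.01 ]
side scale 0.58 [358.4, 268.4, 445.4, 319.1] [402. 292.] 3075 [ 0.681 -0.021  0.01 ]
side scale 0.21 [304.4, 249.8, 467.5, 354.9] [373. 299.] 7588 [ 0.619 -0.02   0.01 ]
side big_weight 0.56 [438.0, 292.5, 459.6, 317.4] [448. 305.] 342 [ 0.733 -0.091  0.01 ]
side weight_100 0.6 [338.9, 214.6, 349.4, 224.0] [345. 219.] 90 [0.729 0.315 0.01 ]
side weight_100 0.55 [322.2, 207.5, 329.6, 218.1] [324. 211.] 53 [0.7   0.381 0.01 ]
side touchstone 0.57 [368.2, 224.3, 399.3, 244.9] [384. 234.] 567 [0.771 0.203 0.01 ]
side tweezers 0.46 [279.9, 201.5, 314.4, 215.2] [297. 209.] 167 [0.644 0.422 0.01 ]
side loupe 0.63 [260.3, 211.9, 273.9, 226.8] [270. 220.] 123 [0.558 0.387 0.01 ]
```

View pics/top0.png

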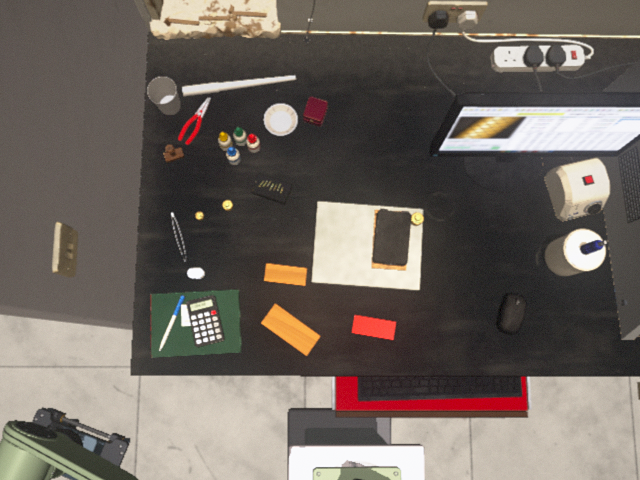

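View pics/side0.png

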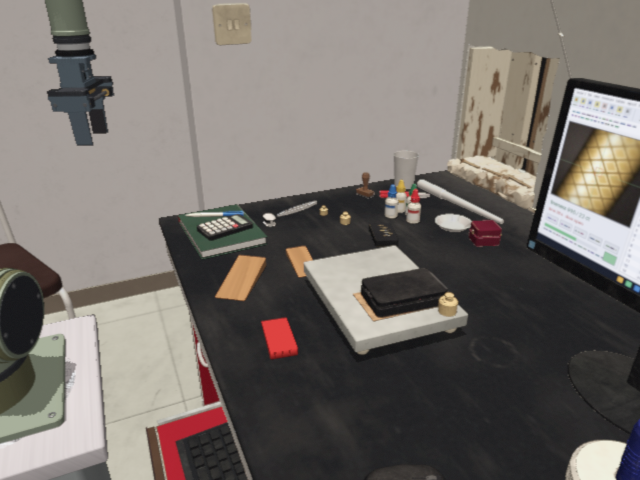

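The top view shows three candidates: a small orange wedge at (286,274), a larger orange one at (290,329) and a red one at (374,327). I choose the small one at (286,274). The slab's front-left corner is at (313,287). Next I fit the poses from both views.

```bash
cat >> h.py <<'E'
from scipy.optimize import minimize
BOX=lambda a,b,z0,z1:[[i*a,j*b,z] for i in(-1,1) for j in(-1,1) for z in(z0,z1)]
SL=np.array(BOX(.1,.13,.019,.043)); 
WE=np.array([[.05,s*.022,z] for s in(-1,1) for z in(0,.002)]+[[-.05,s*.022,z] for s in(-1,1) for z in(0,.014)])
def tf(p,M):
    c,s=np.cos(p[2]),np.sin(p[2]); M=np.asarray(M,float).reshape(-1,3); return np.c_[M[:,:2]@np.array([[c,s],[-s,c]])+p[:2],M[:,2]]
def fit(masks,M,p0):
    S=4
    def cost(p):
        e=0
        for n,m in masks.items():
            h=cv2.convexHull(proj(n,tf(p,M)).astype(np.float32)); x0=m['o']
            im=np.zeros(m['m'].shape,np.uint8); cv2.fillConvexPoly(im,np.round(((h-x0+.5)*S)*16).astype(np.int32),1,shift=4)
            e+=1-(im&m['m']).sum()/max(1,(im|m['m']).sum())
        return e
    best=None
    for d in(-.08,0,.08):
        r=minimize(cost,np.array(p0)+[0,0,d],method="Nelder-Mead",options=dict(initial_simplex=np.array(p0)+[0,0,d]+np.array([[0,0,0],[.01,0,0],[0,.01,0],[0,0,.08]]),xatol=1e-4,fatol=1e-4))
        if best is None or r.fun<best.fun: best=r
    return best.x,best.fun
def mk(mask,pad=20):
    y,x=np.where(mask); o=np.array([x.min()-pad,y.min()-pad],np.float32)
    c=mask[y.min()-pad:y.max()+pad,x.min()-pad:x.max()+pad].astype(np.float32)
    return dict(o=o,m=(cv2.resize(c,None,fx=4,fy=4,interpolation=cv2.INTER_LINEAR)>.5).astype(np.uint8))
def orange(img):
    h=cv2.cvtColor(img,cv2.COLOR_BGR2HSV); return (cv2.inRange(h,(6,90,70),(25,255,255))>0)
def blob(m,uv):
    n,l=cv2.connectedComponents(m.astype(np.uint8)); ys,xs=np.where(m); i=np.argmin((xs-uv[0])**2+(ys-uv[1])**2); return l==l[ys[i],xs[i]]
def wedgefit(p0):
    ms={n:mk(blob(orange(vision.get_image(n)),proj(n,[[p0[0],p0[1],.006]])[0])) for n in("top","side")}
    return fit(ms,WE,p0),{n:fit({n:m},WE,p0) for n,m in ms.items()}
E
python3 - <<'E'
from h import *
print(wedgefit([.552,.172,-1.57]))
ms={}
for n in("top","side"):
    im=vision.get_image(n)
    m=max(vision.regions_of(n,"slab"),key=lambda r:r["pixels"].sum())["pixels"].astype(np.uint8)
    ys,xs=np.where(m); h=np.zeros_like(m); cv2.fillConvexPoly(h,cv2.convexHull(np.c_[xs,ys].astype(np.int32)),1)
    ms[n]=mk(h>0)
p,f=fit(ms,SL,[.615,-.015,0]);print("slab",p,f,{n:fit({n:m},SL,p) for n,m in ms.items()})
print("corner",tf(p,[-.08,.11,.043]))
im=vision.get_image("top")[190:350,240:440]; im=cv2.resize(im,None,fx=4,fy=4,interpolation=cv2.INTER_CUBIC)
w,_=wedgefit([.552,.172,-1.57])
for q,M in((p,SL),(w[0],WE)):
    h=cv2.convexHull(proj("top",tf(q,M)).astype(np.float32)); cv2.polylines(im,[np.int32((h-[240,190]+.5)*4)],True,(255,0,255),1)
cv2.imwrite("pics/crop1.png",im[:600])
im=vision.get_image("side")[220:370,210:410]; im=cv2.resize(im,None,fx=4,fy=4,interpolation=cv2.INTER_CUBIC)
for q,M in((p,SL),(w[0],WE)):
    h=cv2.convexHull(proj("side",tf(q,M)).astype(np.float32)); cv2.polylines(im,[np.int32((h-[210,220]+.5)*4)],True,(255,0,255),1)
cv2.imwrite("pics/crop2.png",im)
E
```

```text
((array([ 0.55598955,  0.17258373, -1.68913183]), np.float64(0.41617705712304276)), {'top': (array([ 0.55499739,  0.17058785, -1.68344802]), np.float64(0.10045494570002933)), 'side': (array([ 0.55683142,  0.17666105, -1.6949623 ]), np.float64(0.2877151226656902))})
slab [ 0.62389197 -0.02924898 -0.0683079 ] 0.06922830993467033 {'top': (array([ 0.62168707, -0.02804649, -0.06828414]), np.float64(0.032622826499106194)), 'side': (array([ 0.62492779, -0.03167836, -0.06738301]), np.float64(0.02503995737879594))}
corner [[0.55158656 0.08595488 0.043     ]]
```

View pics/crop1.png

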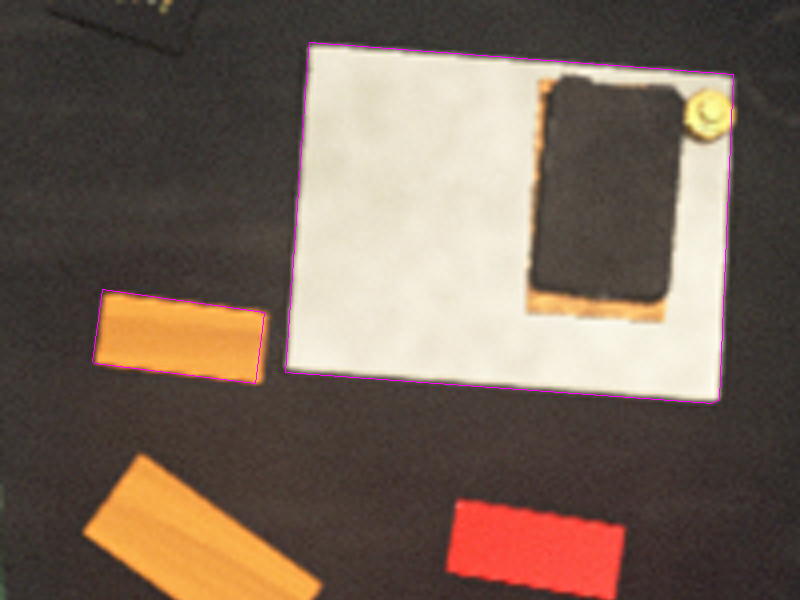

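View pics/crop2.png

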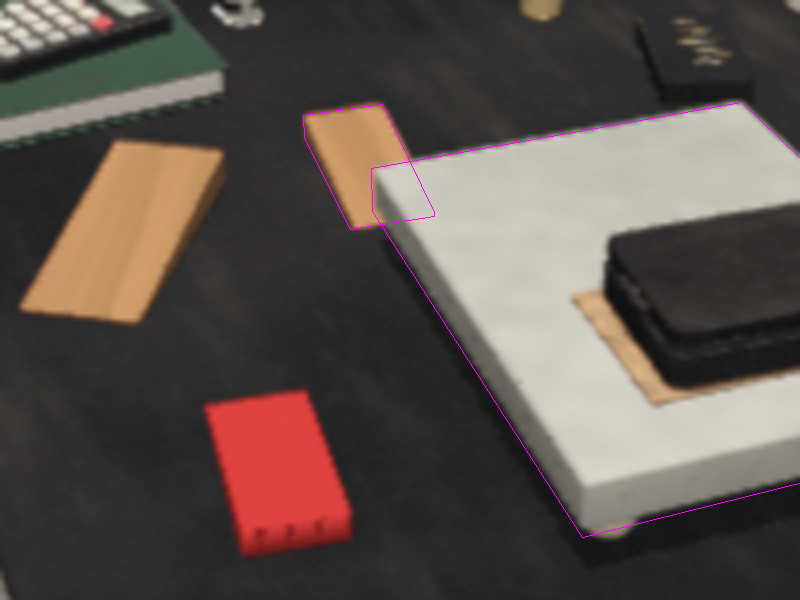

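The fits match in both views. The crop confirms the small orange wedge, with its thin end facing the slab's left edge. The corner is near (0.551, 0.086). I close the fingers, align with the wedge and go above the corner.

Request:
apply_moves:
  slide:
    - [0, 0, 0]
    - [0, 0, 0]
    - [-28.5, -29.2, 0]
    - [-28.5, -29.2, 0]
    - [-28.5, -29.2, 0]
    - [-28.5, -29.2, 0]
    - [-28.5, -29.2, 0]
    - [-28.5, -29.2, 0]
    - [-28.5, -29.2, 0]
    - [-28.5, -29.2, 0]
    - [-28.5, -29.2, 0]
    - [-28.5, -29.2, 0]
    - [-28.5, -29.2, 0]
    - [-28.5, -29.2, 0]
    - [-28.5, -29.2, 0]
    - [-28.5, -29.2, 0]
    - [0, 0, 40]
    - [0, 0, 40]
    - [0, 0, 40]
    - [0, 0, 0]
  yaw: [-0.122, -0.122, 0, 0, 0, 0, 0, 0, 0, 0, 0, 0, 0, 0, 0, 0, 0, 0, 0, 0]
  claw: 1

```text
time: 3.4
position: [0.5476, 0.0864, 0.1111]
orientation: [-0.006, 0.057, 0.998, -0.001]
ft_force: [-1.3, -0.2, 0.1]
opening: 0.0008
gripper_force: 0.0
```

Request:
apply_moves:
  slide:
    - [-3, 0, 15]
    - [0, 0, 15]
    - [0, 0, 9]
    - [0, 0, 3]
    - [0, 0, 0]
    - [0, 0, 0]
  yaw: [0, 0, 0, 0, 0, 0]

```text
time: 4.0
position: [0.555, 0.087, 0.075]
orientation: [0.001, 0.057, 0.998, 0.0]
ft_force: [0.4, -1.0, 0.2]
opening: 0.0003
gripper_force: 0.0
```

Request:
apply_moves:
  slide:
    - [0, 0, 2]
    - [0, 0, 1]
    - [0, 0, 1]
    - [0, 0, 0]
    - [0, 0, 0]
  yaw: [0, 0, 0, 0, 0]

```text
time: 4.5
position: [0.5544, 0.0868, 0.0699]
orientation: [-0.0, 0.057, 0.998, 0.0]
ft_force: [0.4, 0.5, -0.4]
opening: 0.0004
gripper_force: 0.0
```

Request:
apply_moves:
  slide:
    - [0, 0, 1]
    - [0, 0, 1]
    - [0, 0, 0]
    - [0, 0, 0]
  yaw: [0, 0, 0, 0]

```text
time: 4.9
position: [0.5544, 0.0868, 0.0679]
orientation: [-0.0, 0.057, 0.998, 0.0]
ft_force: [0.3, 0.7, -0.6]
opening: 0.0002
gripper_force: 0.0
```

Request:
apply_moves:
  slide:
    - [-2, 0, 1]
    - [0, 0, 1]
    - [0, 0, 1]
    - [0, 0, 0]
    - [0, 0, 0]
  yaw: [0, 0, 0, 0, 0]

```text
time: 5.4
position: [0.5566, 0.0866, 0.0653]
orientation: [0.0, 0.057, 0.998, 0.0]
ft_force: [-0.0, -0.3, 2.7]
opening: 0.0004
gripper_force: 1.6
```

Request:
apply_moves:
  slide:
    - [0, 0, 1]
    - [0, 0, 1]
    - [0, 0, 0]
    - [0, 0, 0]
  yaw: [0, 0, 0, 0]

```text
time: 5.8
position: [0.5561, 0.0869, 0.0629]
orientation: [-0.0, 0.057, 0.998, 0.0]
ft_force: [-2.8, 2.6, 4.3]
opening: 0.0008
gripper_force: 2.1
```

Request:
apply_moves:
  slide:
    - [0, 0, 1]
    - [0, 0, 0]
    - [0, 0, 0]
  yaw: [0, 0, 0]

```text
time: 6.1
position: [0.5562, 0.0867, 0.0619]
orientation: [-0.0, 0.057, 0.998, 0.0]
ft_force: [-2.8, 3.5, 5.0]
opening: 0.0003
gripper_force: 2.2
```

Request:
apply_moves:
  slide:
    - [0, 0, 1]
    - [0, 0, 0]
    - [0, 0, 0]
  yaw: [0, 0, 0]

```text
time: 6.4
position: [0.5563, 0.0865, 0.0609]
orientation: [-0.0, 0.057, 0.998, -0.0]
ft_force: [-2.9, 2.4, 3.7]
opening: 0.0004
gripper_force: 2.1
```

Request:
apply_moves:
  slide:
    - [0, 0, 1]
    - [0, 0, 0]
    - [0, 0, 0]
  yaw: [0, 0, 0]

```text
time: 6.7
position: [0.5562, 0.0866, 0.0601]
orientation: [-0.0, 0.057, 0.998, 0.0]
ft_force: [-3.5, 2.4, 4.6]
opening: 0.0006
gripper_force: 2.9
```

Request:
apply_moves:
  slide:
    - [0, 0, 1]
    - [0, 0, 0]
    - [0, 0, 0]
  yaw: [0, 0, 0]

```text
time: 7.0
position: [0.5562, 0.0866, 0.0598]
orientation: [0.0, 0.057, 0.998, 0.0]
ft_force: [-4.2, 2.6, 10.2]
opening: 0.0004
gripper_force: 5.4
```

Request:
apply_moves:
  slide:
    - [0, 0, 1]
    - [0, 0, 0]
    - [0, 0, 0]
  yaw: [0, 0, 0]

```text
time: 7.3
position: [0.5562, 0.0867, 0.0597]
orientation: [0.0, 0.057, 0.998, 0.0]
ft_force: [-6.7, 2.4, 16.4]
opening: 0.0005
gripper_force: 8.1
```

Contact came at TCP z 0.0655 and bottom at 0.060, so the gap is about 5.3 mm. I let go and move behind the wedge.

Request:
apply_moves:
  slide:
    - [0, 0, -5]
    - [0, 0, -35]
    - [2, 32, 0]
    - [3, 43, 0]
    - [3, 43, 0]
    - [3, 43, 0]
    - [0, 0, 30]
    - [0, 0, 30]
    - [0, 0, 8]
    - [0, 0, 0]
    - [0, 0, 0]
  yaw: [0, 0, 0, 0, 0, 0, 0, 0, 0, 0, 0]

```text
time: 8.4
position: [0.5647, 0.2476, 0.0308]
orientation: [0.001, 0.057, 0.998, 0.0]
ft_force: [1.1, 0.7, -0.3]
opening: 0.0006
gripper_force: 0.0
```

```bash
python3 - <<'E'
from h import *
o=sensors.get_obs();print(o["position"],o["orientation"],o["ft_force"])
a=vision.get_image("side")[190:310,240:400];cv2.imwrite("pics/b.png",cv2.resize(a,None,fx=5,fy=5,interpolation=cv2.INTER_CUBIC))
E
```

```text
[0.56473754 0.24760661 0.03078535] [8.90395563e-04 5.71231379e-02 9.98366702e-01 2.88666808e-04] [ 1.09813779  0.65227831 -0.31853623]
```

View pics/b.png

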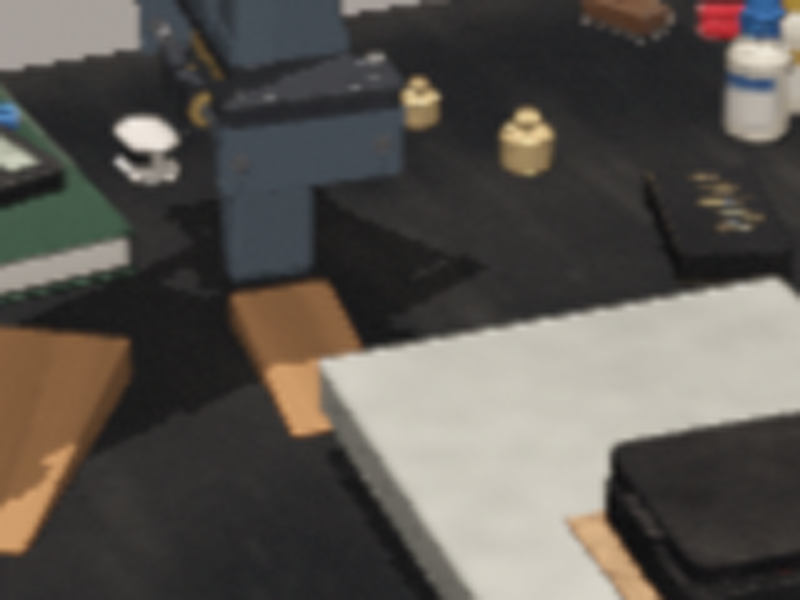

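Request:
apply_moves:
  slide:
    - [0, 0, 4]
    - [0, -4, 0]
    - [0, -4, 0]
    - [0, -3, 0]
    - [0, -3, 0]
    - [0, -3, 0]
    - [0, -3, 0]
    - [0, -4, 0]
    - [0, -4, 0]
    - [0, -4, 0]
    - [0, -4, 0]
    - [0, -4, 0]
    - [0, -4, 0]
    - [0, -4, 0]
    - [0, -4, 0]
    - [0, 0, 0]
  yaw: [0, 0, 0, 0, 0, 0, 0, 0, 0, 0, 0, 0, 0, 0, 0, 0]

```text
time: 10.05
position: [0.5576, 0.1955, 0.0259]
orientation: [-0.0, 0.057, 0.998, -0.0]
ft_force: [-0.4, -0.5, 0.3]
opening: 0.0004
gripper_force: 0.0
```

```bash
cat > s.py <<'E'
from h import *
import sys
o=sensors.get_obs();print(o["time"],o["position"].round(4),o["ft_force"].round(1))
a=vision.get_image("side")[210:330,240:400];a=cv2.resize(a,None,fx=5,fy=5,interpolation=cv2.INTER_CUBIC)
b=vision.get_image("top");cv2.imwrite("pics/t_"+sys.argv[1],b)
cv2.imwrite("pics/"+sys.argv[1],a)
E
python3 s.py c.png
```

```text
10.05 [0.5576 0.1955 0.0259] [-0.4 -0.5  0.3]
```

View pics/c.png

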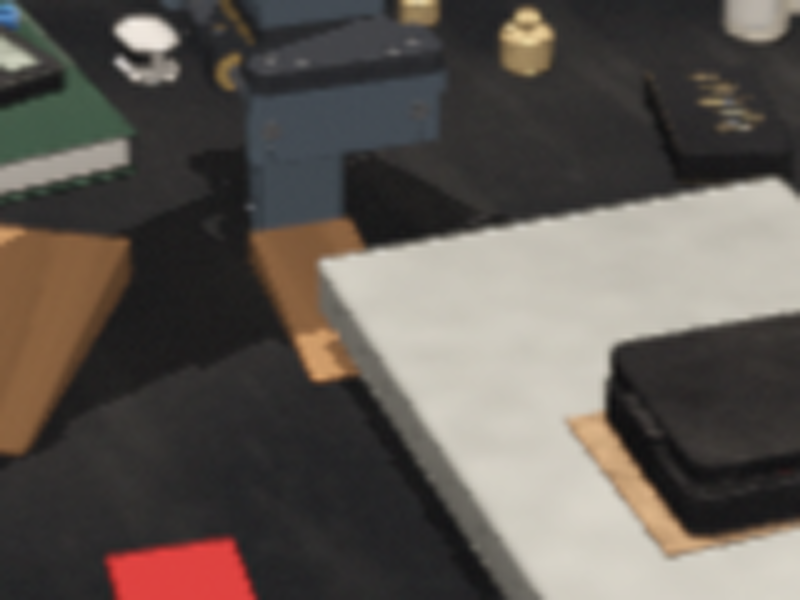

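The wedge tip is at crop pixel (320,380), sliding under the slab's left edge. I estimate 20 mm to go and continue slowly.

Request:
apply_moves:
  slide:
    - [0, -3, 0]
    - [0, -3, 0]
    - [0, -3, 0]
    - [0, -3, 0]
    - [0, -2, 0]
    - [0, 0, 0]
    - [0, 0, 0]
  yaw: [0, 0, 0, 0, 0, 0, 0]

```text
time: 10.85
position: [0.5562, 0.1821, 0.026]
orientation: [0.0, 0.057, 0.998, 0.0]
ft_force: [0.6, 0.4, -0.9]
opening: 0.0008
gripper_force: 0.0
```

Request:
apply_moves:
  slide:
    - [0, -2, 0]
    - [0, 0, 0]
    - [0, 0, 0]
  yaw: [0, 0, 0]

```text
time: 11.15
position: [0.556, 0.1802, 0.026]
orientation: [0.0, 0.057, 0.998, 0.0]
ft_force: [0.3, 0.2, -0.3]
opening: 0.0004
gripper_force: 0.0
```

Request:
apply_moves:
  slide:
    - [0, -2, 0]
    - [0, 0, 0]
    - [0, 0, 0]
  yaw: [0, 0, 0]

```text
time: 11.45
position: [0.5557, 0.1782, 0.026]
orientation: [-0.0, 0.057, 0.998, 0.0]
ft_force: [-0.5, -1.4, 0.0]
opening: 0.0004
gripper_force: 0.0
```

Request:
apply_moves:
  slide:
    - [0, -2, 0]
    - [0, 0, 0]
    - [0, 0, 0]
  yaw: [0, 0, 0]

```text
time: 11.75
position: [0.5555, 0.1762, 0.026]
orientation: [-0.0, 0.057, 0.998, 0.0]
ft_force: [0.4, -0.0, -0.4]
opening: 0.0003
gripper_force: 0.0
```

Request:
apply_moves:
  slide:
    - [0, -2, 0]
    - [0, 0, 0]
    - [0, 0, 0]
  yaw: [0, 0, 0]

```text
time: 12.05
position: [0.5553, 0.1742, 0.0259]
orientation: [-0.0, 0.057, 0.998, 0.0]
ft_force: [-0.2, -0.1, 0.8]
opening: 0.0005
gripper_force: 0.0
```

Request:
apply_moves:
  slide:
    - [0, -2, 0]
    - [0, 0, 0]
    - [0, 0, 0]
  yaw: [0, 0, 0]

```text
time: 12.35
position: [0.5551, 0.1722, 0.026]
orientation: [0.0, 0.057, 0.998, 0.0]
ft_force: [0.6, -0.2, -0.2]
opening: 0.0004
gripper_force: 0.0
```

Request:
apply_moves:
  slide:
    - [0, -2, 0]
    - [0, 0, 0]
    - [0, 0, 0]
  yaw: [0, 0, 0]

```text
time: 12.65
position: [0.5548, 0.1702, 0.026]
orientation: [0.0, 0.057, 0.998, 0.0]
ft_force: [-1.0, 0.1, -0.1]
opening: 0.0004
gripper_force: 0.0
```

Request:
apply_moves:
  slide:
    - [0, -2, 0]
    - [0, 0, 0]
    - [0, 0, 0]
  yaw: [0, 0, 0]

```text
time: 12.95
position: [0.5546, 0.1682, 0.026]
orientation: [-0.0, 0.057, 0.998, 0.0]
ft_force: [0.7, -0.7, 0.8]
opening: 0.0004
gripper_force: 0.0
```

Request:
apply_moves:
  slide:
    - [0, -2, 0]
    - [0, 0, 0]
    - [0, 0, 0]
  yaw: [0, 0, 0]

```text
time: 13.25
position: [0.5544, 0.1662, 0.0259]
orientation: [-0.0, 0.057, 0.998, 0.0]
ft_force: [-0.2, -0.6, 0.8]
opening: 0.0005
gripper_force: 0.0
```

```bash
python3 s.py d.png
```

```text
13.25 [0.5544 0.1662 0.0259] [-0.2 -0.6  0.8]
```

View pics/d.png

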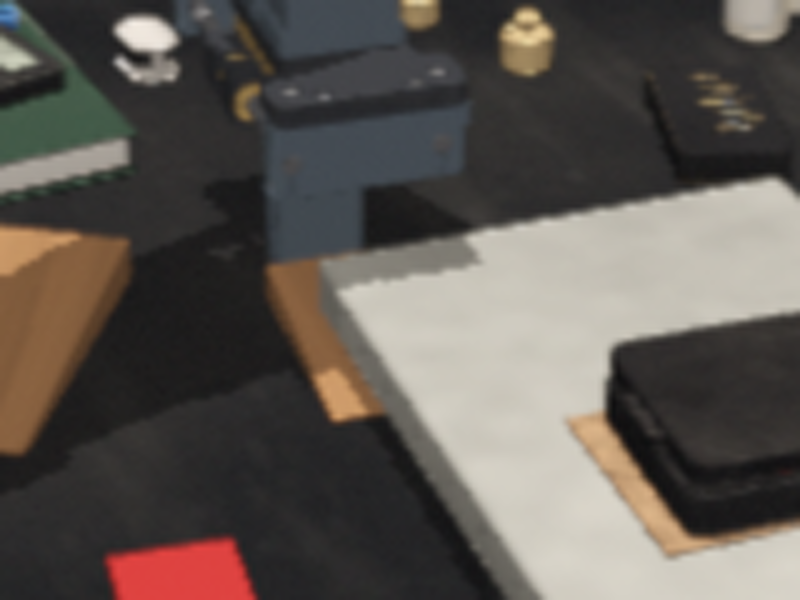

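The near thin-end corner is at crop (333,420), i.e. image (306.6,294). The thick-end top corner is at crop (267,268), i.e. image (293.4,263.6).

```bash
python3 - <<'E'
from h import *
a=back("side",[306.1,293.6],.001)[0];b=back("side",[293,263.4],.014)[0]
print(a,b,np.linalg.norm((a-b)[:2]))
p=[.624,-.0295,-.0683]; w=[0,0,np.arctan2(*(a-b)[1::-1])]
d=np.array([np.cos(w[2]),np.sin(w[2])]); n=np.array([-d[1],d[0]])
f=tf(p,[-.08,.11,0])[0][:2]
for c in((a[:2]-.05*d+.022*n),(b[:2]+.05*d+.022*n)): print(w[2],c,(f-c)@d,(f-c)@n)
E
```

```text
[0.52057166 0.05997561 0.001     ] [0.53137858 0.15641987 0.014     ] 0.09704784814771021
-1.6823843841213202 [0.54800266 0.10721479] 0.0209666920702063 0.0060635159504555825
-1.6823843841213202 [0.54767392 0.104281  ] 0.01801454021791652 0.006063515950455484
```

Request:
apply_moves:
  slide:
    - [0, -2, 0]
    - [0, 0, 0]
    - [0, 0, 0]
  yaw: [0, 0, 0]

```text
time: 13.65
position: [0.5541, 0.1643, 0.0259]
orientation: [-0.0, 0.057, 0.998, 0.0]
ft_force: [0.1, -0.3, -0.1]
opening: 0.0004
gripper_force: 0.0
```

Request:
apply_moves:
  slide:
    - [0, -2, 0]
    - [0, 0, 0]
    - [0, 0, 0]
  yaw: [0, 0, 0]

```text
time: 13.95
position: [0.5539, 0.1622, 0.026]
orientation: [-0.0, 0.057, 0.998, 0.0]
ft_force: [-0.1, 0.2, 0.3]
opening: 0.0005
gripper_force: 0.0
```

Request:
apply_moves:
  slide:
    - [0, -2, 0]
    - [0, 0, 0]
    - [0, 0, 0]
  yaw: [0, 0, 0]

```text
time: 14.25
position: [0.5538, 0.1604, 0.026]
orientation: [0.0, 0.057, 0.998, 0.0]
ft_force: [1.5, 0.7, 0.4]
opening: 0.0006
gripper_force: 0.3
```

Request:
apply_moves:
  slide:
    - [0, -1, 0]
    - [0, 0, 0]
    - [0, 0, 0]
  yaw: [0, 0, 0]

```text
time: 14.55
position: [0.5537, 0.1596, 0.026]
orientation: [0.0, 0.057, 0.998, 0.0]
ft_force: [0.6, 2.7, -1.1]
opening: 0.0006
gripper_force: 1.2
```

Request:
apply_moves:
  slide:
    - [0, -1, 0]
    - [0, 0, 0]
    - [0, 0, 0]
  yaw: [0, 0, 0]

```text
time: 14.85
position: [0.5535, 0.1585, 0.026]
orientation: [0.0, 0.057, 0.998, 0.0]
ft_force: [0.1, 2.8, -1.2]
opening: 0.0006
gripper_force: 1.7
```

Request:
apply_moves:
  slide:
    - [0, -1, 0]
    - [0, 0, 0]
    - [0, 0, 0]
  yaw: [0, 0, 0]

```text
time: 15.15
position: [0.5535, 0.1575, 0.026]
orientation: [0.0, 0.057, 0.998, 0.0]
ft_force: [0.9, 4.8, -0.9]
opening: 0.0003
gripper_force: 2.1
```

The pushing force has risen to about 3–5 N, so the wedge now bears the foot. I back off, lift, and move above the corner.

Request:
apply_moves:
  slide:
    - [0, 5, 0]
    - [0, 10, 0]
    - [0, 0, -30]
    - [0, 0, -30]
    - [0, 0, 0]
    - [-2, -30, 0]
    - [-2, -30, 0]
    - [-2, -26, 0]
    - [0, 0, 10]
    - [0, 0, 5]
    - [0, 0, 0]
    - [0, 0, 0]
  yaw: [0, 0, 0, 0, 0, 0, 0, 0, 0, 0, 0, 0]

```text
time: 16.35
position: [0.5511, 0.087, 0.0705]
orientation: [-0.0, 0.056, 0.998, -0.0]
ft_force: [0.5, -0.2, 0.7]
opening: 0.0004
gripper_force: 0.0
```

Request:
apply_moves:
  slide:
    - [0, 0, 2]
    - [0, 0, 2]
    - [0, 0, 1]
    - [0, 0, 0]
    - [0, 0, 0]
  yaw: [0, 0, 0, 0, 0]

```text
time: 16.85
position: [0.5513, 0.0862, 0.066]
orientation: [0.0, 0.057, 0.998, 0.0]
ft_force: [0.7, 0.2, 0.2]
opening: 0.0005
gripper_force: 0.0
```

Request:
apply_moves:
  slide:
    - [0, 0, 1]
    - [0, 0, 0]
    - [0, 0, 0]
  yaw: [0, 0, 0]

```text
time: 17.15
position: [0.5514, 0.0862, 0.0657]
orientation: [0.0, 0.057, 0.998, 0.0]
ft_force: [-0.7, 0.1, 5.2]
opening: 0.0003
gripper_force: 2.5
```

Request:
apply_moves:
  slide:
    - [0, 0, 1]
    - [0, 0, 0]
    - [0, 0, 0]
  yaw: [0, 0, 0]

```text
time: 17.45
position: [0.5514, 0.0862, 0.0656]
orientation: [0.0, 0.057, 0.998, 0.0]
ft_force: [-3.1, -0.2, 11.1]
opening: 0.0005
gripper_force: 5.5
```

Request:
apply_moves:
  slide:
    - [0, 0, 0.5]
    - [0, 0, 0]
    - [0, 0, 0]
  yaw: [0, 0, 0]

```text
time: 17.75
position: [0.5514, 0.0862, 0.0656]
orientation: [0.001, 0.057, 0.998, 0.0]
ft_force: [-3.8, 0.6, 14.7]
opening: 0.0004
gripper_force: 6.9
```

Request:
apply_moves:
  slide:
    - [0, 0, 0]
    - [0, 0, 0]
    - [0, 0, 0]
    - [0, 0, 0]
    - [0, 0, 0]
    - [0, 0, 0]
    - [0, 0, 0]
    - [0, 0, 0]
  yaw: [0, 0, 0, 0, 0, 0, 0, 0]

```text
time: 18.55
position: [0.5514, 0.0862, 0.0656]
orientation: [0.001, 0.057, 0.998, 0.0]
ft_force: [-4.0, 0.1, 14.0]
opening: 0.0006
gripper_force: 6.9
```

```bash
python3 s.py e.png
```

```text
18.55 [0.5514 0.0862 0.0656] [-4.   0.1 14. ]
```

View pics/e.png

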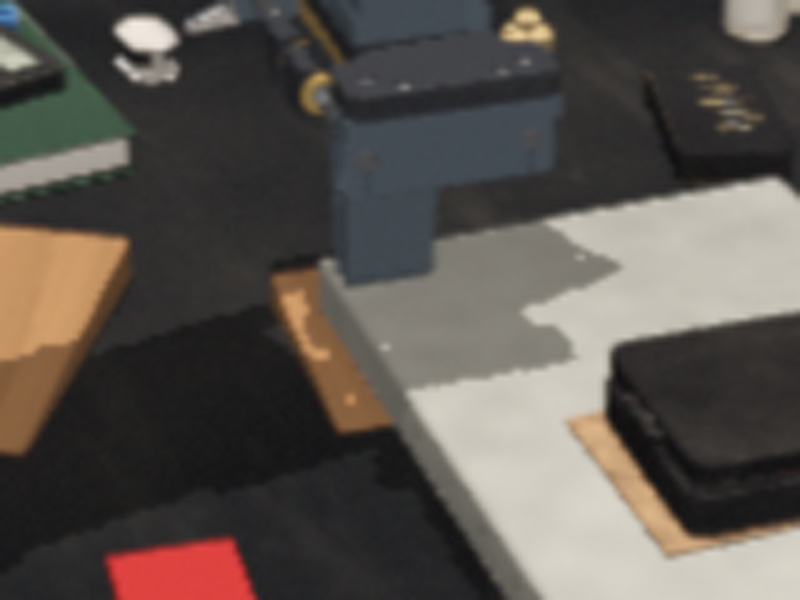

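The fingertip is pressing the corner at crop (385,275), with the wedge in place under the slab (near tip at (342,432)). Nothing else has moved, and the force holds steady at 14 N, so I hand the job in.

```bash
python3 -c "
from cell import order
print(order.close_job())"
```

```text
the job is handed in; nothing more can be done
None
```

The job is handed in with the wedge under the short foot and the fingertip pressing that corner steadily at about 14 N, where it no longer gives; no verdict came back from the hand-in.

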